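# Fit the belt roller and hold the tensioner wound back

### The job

On the bench a spring-loaded belt tensioner waits for its roller: take the wider of the two cup-shaped roller shells lying in the cradles, turn it over so its open end faces down, and seat it fully on the upright post at the end of the tensioner's arm. Then swing the arm with its roller, against the spring, all the way to its stop, and finish while holding it there so that a belt could be slipped on: do not let go. Leave the slimmer shell and the other loose things on the bench where they are.

Things in the scene. Friction and masses are not known exactly. Their poses are not given: they have to be found in the camera images.
- wide_roller: The shell to fit: plain steel cup, a straight tube closed at one end, outer diameter 42 mm, length 60 mm, bore 26 mm and 54 mm deep, 0.11 to 0.23 kg. Origin: centre of the outside of the closed end; z runs along the tube to the open mouth. It starts lying level, its axis 51 mm above the bench, mouth facing ahead and to the left of the robot (0.7 to 1.4 rad counter-clockwise from +x).
- wide_roller_mouth (a point): Centre of the open mouth of the wide shell, 60 mm from its origin.
- slim_roller: Bystander: a like shell of outer diameter 28 mm, length 60 mm, bore 16 mm (too small for the post), lying in a like, slightly narrower cradle about 160 mm nearer to or farther from the robot than the other. Origin: centre of the closed end; z towards the mouth.
- post_foot (a point): Foot of the tensioner's upright post, on its axis, on the round flat shoulder (48 mm diameter, 67 mm above the bench) at the free end of the arm; the seated shell's mouth rests here. The steel post is 20 mm in diameter, 45 mm tall, its top 13 mm tapered to 10 mm. The point turns with the arm; z up.
- pivot (a point): Point on the vertical axis of the tensioner's arm, 64 mm above the bench, at the arm's top face (a bolt head reaches 71 mm). The arm is a flat aluminium bar 24 mm wide, 50 to 64 mm above the bench; pivot axis to post axis is 130 mm.
- tensioner: Fixed part of the tensioner: steel plate 160 mm square, 12 mm thick, with the pivot body, a drum 68 mm in diameter, and two upright stop bolts (12 mm diameter, tops 64 mm above the bench) either side of the arm, 62 mm from the pivot. Origin: on the pivot axis at the bench top.
- wide_roller_cradle: Fixed cradle under the wide shell: two thin rails along its x axis (the way the mouth faces), 24 mm apart, 48 mm long, tops 33 mm above the bench, on a block 22 mm wide: narrower than the shell, so that fingers can pass down both sides. Origin: centre of its underside, below the middle of the shell.
- tensioner_arm (a joint): Angle of the arm, rad: 0 at rest against one stop bolt, 0.8 wound fully to the other; grows counter-clockwise seen from above, which carries the post away from the robot. A spring pushes it back towards 0 (at the post about 4 N at rest, 9 N at the stop) and returns it when let go.
- wrench: Bystander: open-ended wrench, 140 mm, lying flat. Origin beneath its middle.
- grease_tin: Bystander: grey tin, 76 mm diameter, 60 mm tall. Origin: centre of its underside.
- bearing: Bystander: steel bearing ring, 52 mm diameter, 16 mm tall. Origin: centre of its underside.
- screwdriver: Bystander: screwdriver, 180 mm, lying. Origin beneath its middle.
- spray_can: Bystander: blue can, 64 mm diameter, 190 mm tall. Origin: centre of its underside.

How it is judged:
On the way:
1. the wide shell sits mouth down on the post, fully home on its shoulder, the arm not yet wound (horizontal distance between wide_roller_mouth and post_foot below 0.008 m and z of wide_roller_mouth in the frame of post_foot between -0.006 and 0.006 m and angle between wide_roller's own z axis and vertical above 2.99 rad and value of joint tensioner_arm below 0.4 rad), for 0.2 s.
At the end, for the whole second after the job is handed in: The wide shell sits mouth down on the post (mouth within 8 mm of the post's axis and 6 mm of the shoulder in height, upright within 0.15 rad) and the robot, pressing on shell or arm with over 2 N, holds the arm still at its stop (above 0.75 of 0.8 rad) (horizontal distance between wide_roller_mouth and post_foot below 0.008 m and z of wide_roller_mouth in the frame of post_foot between -0.006 and 0.006 m and angle between wide_roller's own z axis and vertical above 2.99 rad and value of joint tensioner_arm above 0.75 rad and velocity of joint tensioner_arm between -0.1 and 0.1 rad/s and (contact force between any of wide_roller, tensioner_arm and the fingers above 2 N or contact force between any of wide_roller, tensioner_arm and the arm above 2 N)); the arm keeps its last pose, push and grip.
It fails at once if the slimmer shell is moved more than 30 mm (distance of slim_roller from where it was at the start of the episode above 0.03 m).
It fails at once if another loose thing on the bench is moved more than 30 mm (distance of any of wrench, grease_tin, bearing, screwdriver, spray_can from where it was at the start of the episode above 0.03 m).
It also fails if it takes over 48 s, if anything falls off the work surface, if the arm or the gripper's body presses on something with over 40 N, if the wrist force passes 120 N, or if a joint passes its speed limit or range.

### The arm

A 7-joint arm with a two-finger parallel gripper is mounted at the origin on the work surface. World frame = base frame: x ahead of the robot, y to its left, z up, the work surface at z = 0. Lengths are in m, angles in rad, forces in N, time in s.
With the tool pointing down it reaches from about 0.4 to 0.9 m from the base axis. Payload 5.6 kg.
Tool frame: the origin (TCP) lies at the very end of the fingers, on their centre line; the grasp point (between the pads) lies robot.grip_depth behind it (robot.grip_depth is the distance from the TCP to the grasp point, in m); z points along the fingers, y is the line along which they close (so a half turn about z gives the same grasp; the last joint's range is limited). The gripper opens to 92 mm and grips with 3 to 60 N. Pads are 20 mm wide; open, the fingers measure 128 mm over their backs; the gripper's body (75 mm by 189 mm) begins 69 mm behind the grasp point.
Start: joints at [-1.206, 0.468, -0.012, 1.603, 0.006, 1.071, -0.056], TCP at [0.258, 0.597, 0.189] pointing down, gripper open.
Joint ranges: [-2.53, 2.53], [-0.31, 2.02], [-1.57, 1.55], [0.28, 2.44], [-1.29, 4.43], [0.15, 1.84], [-2.92, 2.92]. Speed limits (rad/s): [2.57, 2.57, 3.14, 3.14, 3.14, 3.14, 3.14].

### API

Orientations are given as [roll, pitch, yaw] about the fixed x, y, z axes, in that order (R = Rz(yaw) Ry(pitch) Rx(roll)).
In Python, from rig import robot, eyes gives the robot as it stands.
- The arm moves only by the tool play_rows, never from a script. Its argument "motion" is a list of rows, each a list of 6 numbers: the shift along the tool's x, y, z in cm, then the turn, a rotation vector about the tool's x, y, z in degrees. In form: [[tx, ty, tz, wx, wy, wz], ...]. A call has 1 to 8 rows; each row is the pose to reach, as a shift and turn from the pose commanded when the call began, along the tool's axes at that moment; what a row does not reach only later rows make up. A row lasts 1/12 s, in which the tool goes at most 41.7 mm and 7.16 degrees, less where a joint would pass 70% of its speed; a pose out of reach is approached as far as the arm can. A call with a gripper value outside its range is refused whole. "claw" is the closure in counts, from 0 (fully open) to 255 (shut), set as the call begins (left out, the last holds). The fingers move at their own pace and stop on an object; the grip force is fixed at half the most. Time passes only in rows, so rows that repeat a pose let the fingers close. It gives the time, the measured TCP pose, the force, the opening and the grip force at its end, in the units of the state.
- robot.sense(): the state, without advancing time (a new reading comes with each control period).
- eyes.read_camera(name): name is "side" or "top"; returns a dict with "img" (480x640x3 uint8, red, green, blue), "mtx" (3x3 intrinsics, pixels), "dist_coeffs" ([k1, k2, p1, p2, k3] as OpenCV has them; the pictures are not rectified), "R" (3x3) and "t" (3): a world point X has camera coordinates R X + t. Camera axes: x right, y down, z forward; pixel columns grow to the right and rows downward; lengths in m; the calibration is good to about 2 mm. A picture is of the moment at which its call begins. There is no depth.
- robot.finish_job(): hands the job in; it is judged then, once.
Trained networks look in a picture, given as the dict that the camera call returned (one of the last four; its "shot" number tells which), for a name from the list of things; names that differ only in an ending like _2 or _b are one class to them, and where a whole thing is asked for, a point or a joint stands for the part that bears it (a point fixed in the world has none). Each returns a list of dicts, best first, with "score" (0 to 1); they miss things now and then, are a little off and sometimes report something else, mostly with a low value. They report only what shows in the picture. A call takes as long as a camera call.
- eyes.find_in(picture, target): "location" ([column, row] in pixels, amid what is visible of it).
- eyes.trace(picture, target): "pixels" (480x640 bool, what is visible of it) and "location" ([column, row] in pixels, amid what is visible of it).
The state is a dict: "t": time; "joint_positions": joint angles; "dq": joint speeds; "joint_torque": joint torques, N m; "ee_pos": TCP position; "eef_rot": TCP orientation; "force": force on the tool from outside, world axes, zero at the start; "wrist_torque": the same for the moment, N m; "opening": finger opening in m; "finger_force": force on a finger pad.
Only numpy, scipy, OpenCV 4.12 (cv2) and the standard library are available. Lean on these libraries where they do the work, as an engineer would, in place of code of your own. Each camera call takes 0.05 s, during which the arm holds its last target. There are 200 camera calls.

## Working session

There is one attempt and no reset: what is moved stays moved. The work goes in short steps, Python scripts to look and compute and a tool call to move; the robot and the scene stay as the last step left them, time stands still between calls to the robot, and variables do not carry over. Pictures are saved under pics/ and viewed, at most 12 in all, crops included, and the job is handed in when it is done.

Besides the shell and the picture viewer there is one more tool, called after "Call:" as a command line: name --pt "numbers of a row" for each row, then --argument value for the rest. play_rows: Moves the arm, as the interface text tells. Its arguments: {"type":"object","properties":{"motion":{"type":"array"},"claw":{"type":"number"}},"required":["motion"]}

```bash
ls; mkdir -p pics; cat > h.py <<'E'
import numpy as np, cv2
from rig import robot, eyes
def undist(p,c):
    return cv2.undistortPoints(np.array(p,float).reshape(-1,1,2),c["mtx"],np.array(c["dist_coeffs"],float)).reshape(-1,2)
def ray(p,c):
    u=undist([p],c)[0]; R=np.array(c["R"]);t=np.array(c["t"])
    d=R.T@np.array([u[0],u[1],1.]); return -R.T@t, d/np.linalg.norm(d)
def plane(p,c,z):
    o,d=ray(p,c); return o+d*(z-o[2])/d[2]
def tri(p1,c1,p2,c2):
    o,d=ray(p1,c1);q,e=ray(p2,c2)
    s=np.linalg.lstsq(np.c_[d,-e],q-o,rcond=None)[0]
    a=o+d*s[0];b=q+e*s[1]; return (a+b)/2,np.linalg.norm(a-b)
def proj(X,c):
    return cv2.projectPoints(np.array(X,float).reshape(-1,1,3),cv2.Rodrigues(np.array(c["R"]))[0],np.array(c["t"],float),c["mtx"],np.array(c["dist_coeffs"],float))[0].reshape(-1,2)
E
python3 - <<'E'
from h import *
np.set_printoptions(precision=4,suppress=True)
s=robot.sense();print({k:s[k] for k in("t","ee_pos","eef_rot","force","opening")},robot.grip_depth)
C={n:eyes.read_camera(n) for n in("top","side")}
for n,c in C.items():
    cv2.imwrite(f"pics/{n}0.png",c["img"][:,:,::-1]); print(n,-np.array(c["R"]).T@c["t"])
for o in ["wide_roller","wide_roller_mouth","slim_roller","post_foot","pivot","tensioner_arm","tensioner","wide_roller_cradle","wrench","grease_tin","bearing","screwdriver","spray_can"]:
    L={}
    for n,c in C.items():
        try:
            r=eyes.find_in(c,o); L[n]=r; print(o,n,[(np.round(x["location"]),round(x["score"],2)) for x in r[:2]])
        except Exception as e: print(o,n,e)
    if L.get("top") and L.get("side"): print("   ",*tri(L["top"][0]["location"],C["top"],L["side"][0]["location"],C["side"]))
print(robot.sense()["t"])
E
```

```text
pics
{'t': 0.0, 'ee_pos': array([0.2576, 0.5961, 0.1883]), 'eef_rot': array([-3.1399,  0.0001,  2.7338]), 'force': array([0.7378, 0.5377, 0.6605]), 'opening': 0.09186008922977247} 0.0187
top [0.3802 0.0409 1.1629]
side [0.3887 0.6916 0.8291]
wide_roller top [(array([426., 291.]), 0.69)]
wide_roller side []
wide_roller_mouth top [(array([427., 288.]), 0.87), (array([251., 333.]), 0.58)]
wide_roller_mouth side [(array([378., 183.]), 0.6)]
    [ 0.4632 -0.1875  0.0447] 0.001579435635074165
slim_roller top [(array([399., 218.]), 0.83)]
slim_roller side [(array([319., 189.]), 0.56)]
    [ 0.6    -0.1355  0.0435] 0.005282871943220965
post_foot top [(array([280., 245.]), 0.87)]
post_foot side [(array([317., 263.]), 0.6)]
    [0.5456 0.1    0.0648] 0.002361133533295421
pivot top [(array([271., 230.]), 0.66)]
pivot side [(array([298., 286.]), 0.58)]
    [0.5831 0.1223 0.0054] 0.007260479371788952
tensioner_arm top [(array([279., 246.]), 0.96)]
tensioner_arm side [(array([314., 270.]), 0.91)]
    [0.5483 0.1041 0.0471] 0.0019687905291757724
tensioner top [(array([268., 231.]), 0.6), (array([40
[... 314 characters left out ...]
([376., 175.]), 0.72)]
wrench side [(array([270., 206.]), 0.98), (array([317., 261.]), 0.32)]
    [ 0.7069 -0.0963 -0.0005] 0.005975692208520854
grease_tin top [(array([511., 233.]), 0.8)]
grease_tin side [(array([349., 137.]), 0.77)]
    [ 0.5712 -0.3634  0.0366] 0.0040224175689451275
bearing top [(array([251., 340.]), 0.6)]
bearing side [(array([402., 315.]), 0.67)]
    [0.3629 0.1578 0.03  ] 0.003525176852890969
screwdriver top [(array([186., 302.]), 0.83)]
screwdriver side [(array([346., 374.]), 0.95)]
    [0.4419 0.2909 0.0094] 0.0047870370754739865
spray_can top [(array([110., 251.]), 0.94)]
spray_can side [(array([280., 406.]), 0.73)]
    [0.5257 0.4138 0.1099] 0.00612603175784784
1.4
```

View pics/top0.png

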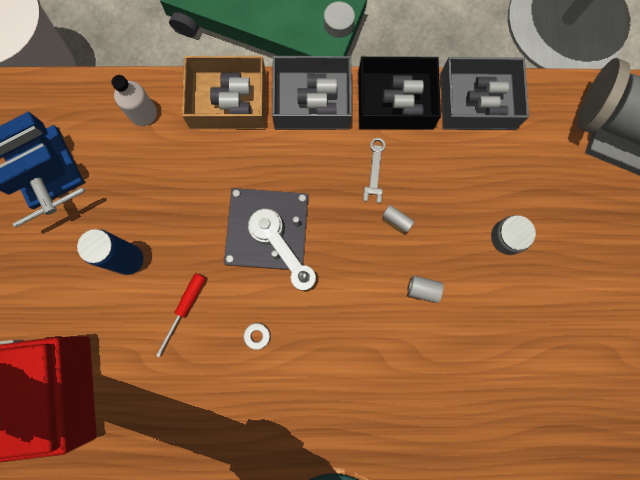

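View pics/side0.png

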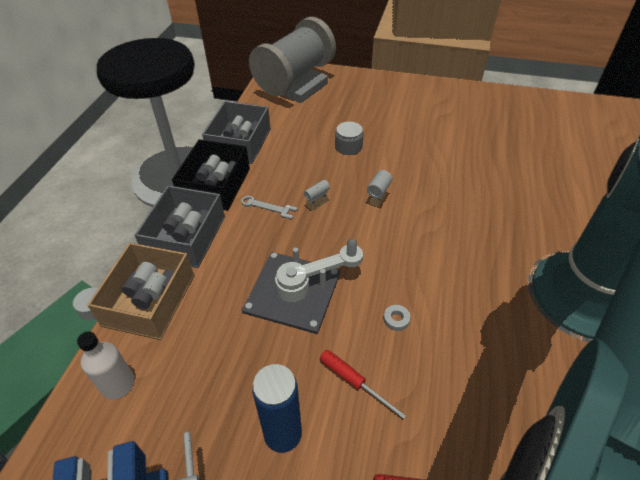

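```bash
python3 - <<'E'
from h import *
np.set_printoptions(precision=4,suppress=True)
C={n:eyes.read_camera(n) for n in("top","side")}
def crop(c,x,y,w,h): return cv2.resize(c["img"][y:y+h,x:x+w,::-1],(400,300),interpolation=cv2.INTER_CUBIC)
a=np.hstack([crop(C["top"],386,260,80,60),crop(C["side"],340,160,80,60)])
b=np.hstack([crop(C["top"],220,180,120,90),crop(C["side"],250,225,120,90)]); b=np.hstack([crop(C["top"],220,180,144,108),crop(C["side"],240,225,144,108)])
cv2.imwrite("pics/crops.png",np.vstack([a,b]))
for o in ["wide_roller","tensioner_arm"]:
  for n,c in C.items():
    r=eyes.trace(c,o)
    for x in r[:2]:
        m=x["pixels"].astype(np.uint8); pts=np.argwhere(m)[:,::-1].astype(np.float32)
        print(o,n,round(x["score"],2),m.sum(),pts.mean(0),cv2.minAreaRect(pts))
E
```

```text
wide_roller top 0.93 612 [425.5114 289.2402] ((425.4000244140625, 289.3000183105469), (32.57145690917969, 20.55480194091797), 18.43494987487793)
wide_roller side 0.81 472 [379.3136 183.6271] ((379.4230651855469, 183.61537170410156), (17.47305679321289, 29.95380973815918), 33.690067291259766)
tensioner_arm top 0.91 1736 [281.2563 247.091 ] ((282.6922912597656, 250.0384521484375), (92.35758209228516, 30.508512496948242), 56.30992889404297)
tensioner_arm top 0.51 2054 [109.0784 251.8262] ((109.95372772216797, 251.0480499267578), (67.70842742919922, 36.628170013427734), 17.354022979736328)
tensioner_arm side 0.93 1508 [318.2779 265.7553] ((319.1482849121094, 264.90618896484375), (26.316911697387695, 88.85126495361328), 69.94390869140625)
```

View pics/crops.png

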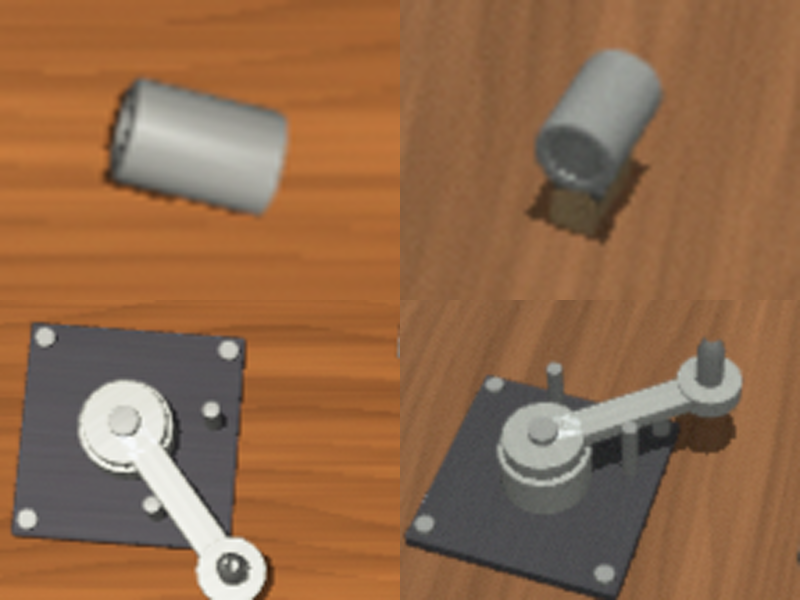

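```bash
cat > fit.py <<'E'
from h import *
from scipy.optimize import minimize
def hullfill(pts):
    h=cv2.convexHull(np.round(np.array(pts)*16*1).astype(np.int32)); m=np.zeros((480,640),np.uint8)
    cv2.fillConvexPoly(m,h,255,cv2.LINE_AA,4); return m.astype(float)/255
def cyl(p,r=.021,L=.06):
    x,y,z,ph=p; a=np.array([np.cos(ph),np.sin(ph),0]); b=np.array([-np.sin(ph),np.cos(ph),0]); k=np.array([0,0,1.])
    t=np.linspace(0,2*np.pi,40)[:,None]; ring=r*(np.cos(t)*b+np.sin(t)*k)
    c=np.array([x,y,z]); return np.vstack([c-a*L/2+ring,c+a*L/2+ring])
def fit(masks,cams,p0):
    M=[cv2.GaussianBlur(m.astype(float),(0,0),1) for m in masks]
    def f(p): return sum(((cv2.GaussianBlur(hullfill(proj(cyl(p),c)),(0,0),1)-m)**2).sum()/m.sum() for m,c in zip(M,cams))
    sim=np.array([p0]+[np.array(p0)+d for d in np.diag([.01,.01,.01,.2])])
    return minimize(f,p0,method="Nelder-Mead",options=dict(initial_simplex=sim,xatol=1e-5,fatol=1e-6))
E
python3 - <<'E'
from fit import *
np.set_printoptions(precision=4,suppress=True)
C={n:eyes.read_camera(n) for n in("top","side")}
M={n:eyes.trace(c,"wide_roller")[0]["pixels"] for n,c in C.items()}
r=fit(list(M.values()),list(C.values()),[.463,-.19,.05,1.2]);print("both",r.x,r.fun)
T,S=C["top"],C["side"]
piv,e=tri((264.6,223.2),T,(291.5,271.8),S);print("bolt",piv,e)
pt,e=tri((303.5,276.8),T,(352,240.5),S);print("posttop",pt,e)
print("planes: bolt",plane((264.6,223.2),T,.071),plane((291.5,271.8),S,.071))
print("post",plane((303.5,276.8),T,.112),plane((352,240.5),S,.112),"should",plane((351.2,254.9),S,.067))
print(np.hypot(*(pt-piv)[:2]),np.arctan2(*(pt-piv)[1::-1]))
E
```

```text
both [ 0.4614 -0.1836  0.0467  1.3239] 0.053981558680398924
bolt [0.5887 0.1311 0.0634] 0.001338773589969178
posttop [0.4817 0.0547 0.1001] 0.001824413615309725
planes: bolt [0.5879 0.1305 0.071 ] [0.586  0.1367 0.071 ]
post [0.4797 0.0545 0.112 ] [0.4811 0.0651 0.112 ] should [0.481  0.0643 0.067 ]
0.13138865332218225 -2.5213172621634827
```

```bash
cat > plan.py <<'E'
from fit import *
from scipy.spatial.transform import Rotation as Ro
np.set_printoptions(precision=3,suppress=True)
def now():
    s=robot.sense(); return np.array(s["ee_pos"]),Ro.from_euler("xyz",s["eef_rot"]),s
def Rt(z,x):  # tool rotation from z axis and approximate x axis
    z=np.array(z,float);z/=np.linalg.norm(z);x=np.array(x,float);x-=z*(x@z);x/=np.linalg.norm(x)
    return Ro.from_matrix(np.c_[x,np.cross(z,x),z])
def row(p,R,p0=None,R0=None):
    if p0 is None: p0,R0,_=now()
    return np.r_[R0.inv().apply(np.array(p)-p0)*100,(R0.inv()*R).as_rotvec(degrees=True)]
def lean(m,down_ang,az_m=None):
    """tool pose with shell axis m (unit) = at down_ang from tool z, in tool xz-plane, x_tool toward m"""
E
python3 - <<'E'
from plan import *
C={n:eyes.read_camera(n) for n in("top","side")}
from scipy.optimize import minimize
for n,c in C.items():
    m=cv2.GaussianBlur(eyes.trace(c,"wide_roller")[0]["pixels"].astype(float),(0,0),1)
    f=lambda p:((cv2.GaussianBlur(hullfill(proj(cyl([p[0],p[1],.051,p[2]]),c)),(0,0),1)-m)**2).sum()/m.sum()
    p0=np.array([.461,-.184,1.32]); r=minimize(f,p0,method="Nelder-Mead",options=dict(initial_simplex=np.array([p0]+[p0+d for d in np.diag([.01,.01,.2])]),xatol=1e-5,fatol=1e-6)); print(n,r.x,r.fun)
    # slim too (known radius)
ph=1.32; m=np.array([np.cos(ph),np.sin(ph),0]); th=np.radians(40)
z=np.cos(th)*np.array([0,0,-1])+np.sin(th)*m
R=Rt(z,m); c=np.array([.461,-.184,.051]); p=c+.0187*z-.12*z
print("pre",p,R.as_euler("xyz"),row(p,R))
p0,R0,s=now();print(s["joint_positions"])
E
```

```text
top [ 0.461 -0.181  1.312] 0.03773949652020625
side [ 0.46  -0.178  1.364] 0.021328965942105607
pre [ 0.445 -0.247  0.129] [ 3.142 -0.698  1.32 ] [-50.637 -70.038   6.059 -28.187  33.008  77.456]
[-1.206  0.467 -0.012  1.603  0.006  1.071 -0.056]
```

Call:
play_rows --pt "-32 -30 -6 0 0 40" --pt "-32 -30 -6 0 0 40" --pt "-32 -30 -6 0 0 40" --pt "-32 -30 -6 0 0 40" --pt "-32 -30 -6 0 0 40" --pt "-32 -30 -6 0 0 40" --pt "-32 -30 -6 0 0 40" --pt "-32 -30 -6 0 0 40" --claw 0

```text
t: 2.77
ee_pos: [0.3898, 0.292, 0.2349]
eef_rot: [3.141, -0.0, 2.036]
force: [1.1, 1.2, 0.5]
opening: 0.0918
finger_force: 0.0
```

```bash
cat > tgt.py <<'E'
from plan import *
import sys
def grasp(c,ph,back,lean=40,off=0.):
    m=np.array([np.cos(ph),np.sin(ph),0]); th=np.radians(lean)
    z=np.cos(th)*np.array([0,0,-1])+np.sin(th)*m
    return np.array(c)+off*m+(.0187-back)*z,Rt(z,m)
def report():
    p,R,s=now(); print("t",round(s["t"],2),"p",p,"q",np.array(s["joint_positions"]),"F",np.array(s["force"]),"op",round(s["opening"],4)); 
E
python3 - <<'E'
from tgt import *
report(); print(row(*grasp([.461,-.18,.051],1.33,.12)))
E
```

```text
t 2.77 p [0.39  0.292 0.235] q [-0.934  0.134  0.245  1.954 -0.038  1.057 -0.207] F [1.054 1.193 0.481] op 0.0918
[-50.339 -19.029  10.597 -14.072  38.26   38.76 ]
```

Call:
play_rows --pt "-50 -19 10 -14 38 39" --pt "-50 -19 10 -14 38 39" --pt "-50 -19 10 -14 38 39" --pt "-50 -19 10 -14 38 39" --pt "-50 -19 10 -14 38 39" --pt "-50 -19 10 -14 38 39" --pt "-50 -19 10 -14 38 39" --pt "-50 -19 10 -14 38 39"

```text
t: 3.43
ee_pos: [0.4235, -0.0338, 0.1745]
eef_rot: [3.137, -0.697, 1.324]
force: [1.4, 0.2, -0.3]
opening: 0.0918
finger_force: 0.0
```

```bash
python3 - <<'E'
from tgt import *
report(); print(row(*grasp([.461,-.18,.051],1.33,.12)))
E
```

```text
t 3.43 p [ 0.423 -0.034  0.175] q [-0.119  0.326  0.768  2.205 -0.923  1.243  0.972] F [ 1.351  0.162 -0.26 ] op 0.0918
[-18.107   7.293  -9.145   0.502   0.037  -0.258]
```

Call:
play_rows --pt "-18 7.2 -9 0.5 0 0" --pt "-18 7.2 -9 0.5 0 0" --pt "-18 7.2 -9 0.5 0 0" --pt "-18 7.2 -9 0.5 0 0" --pt "-18 7.2 -9 0.5 0 0" --pt "-18 7.2 -9 0.5 0 0" --pt "-18 7.2 -9 0.5 0 0"

```text
t: 4.02
ee_pos: [0.4442, -0.2416, 0.1261]
eef_rot: [-3.129, -0.691, 1.321]
force: [-0.2, 0.7, 0.3]
opening: 0.0916
finger_force: 0.0
```

```bash
python3 - <<'E'
from tgt import *
report(); print(row(*grasp([.461,-.18,.051],1.33,.06)));print(row(*grasp([.461,-.18,.051],1.33,.0)))
C={n:eyes.read_camera(n) for n in("top","side")}
a=C["top"]["img"][200:350,330:530,::-1];b=C["side"]["img"][90:240,290:490,::-1]
cv2.imwrite("pics/pre.png",np.hstack([cv2.resize(a,(400,300)),cv2.resize(b,(400,300))]))
E
```

```text
t 4.02 p [ 0.444 -0.242  0.126] q [ 0.258  0.689  0.765  1.853 -0.913  1.496  1.209] F [-0.229  0.652  0.288] op 0.0916
[ 0.111  0.198  5.725 -0.381  0.434 -0.416]
[ 0.157  0.238 11.724 -0.381  0.434 -0.416]
```

View pics/pre.png

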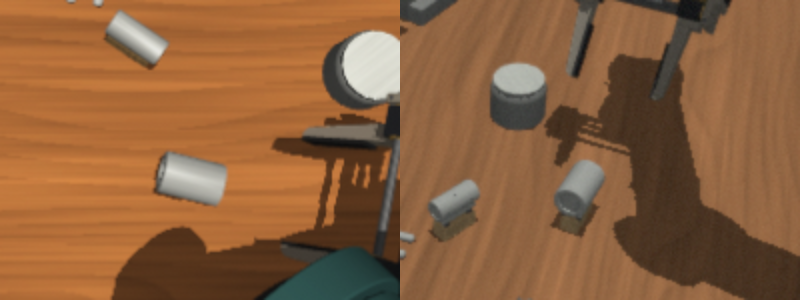

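Call:
play_rows --pt "0.1 0.2 3 0 0 0" --pt "0.1 0.2 6 0 0 0" --pt "0.1 0.2 8 0 0 0" --pt "0.1 0.2 10 0 0 0" --pt "0.1 0.2 11.7 0 0 0" --pt "0.1 0.2 11.7 0 0 0"

```text
t: 4.62
ee_pos: [0.4637, -0.1607, 0.0372]
eef_rot: [-3.128, -0.696, 1.328]
force: [-1.2, 0.7, -0.2]
opening: 0.092
finger_force: 0.0
```

```bash
python3 - <<'E'
from tgt import *
report(); print(row(*grasp([.461,-.18,.051],1.33,.0)))
C={n:eyes.read_camera(n) for n in("top","side")}
a=C["top"]["img"][235:340,370:510,::-1];b=C["side"]["img"][130:235,310:450,::-1]
cv2.imwrite("pics/at.png",np.hstack([cv2.resize(a,(400,300)),cv2.resize(b,(400,300))]))
E
```

```text
t 4.62 p [ 0.464 -0.161  0.037] q [ 0.181  0.774  0.671  1.973 -1.061  1.327  1.278] F [-1.189  0.673 -0.228] op 0.092
[-0.6    0.191 -0.434 -0.716  0.097 -0.089]
```

View pics/at.png

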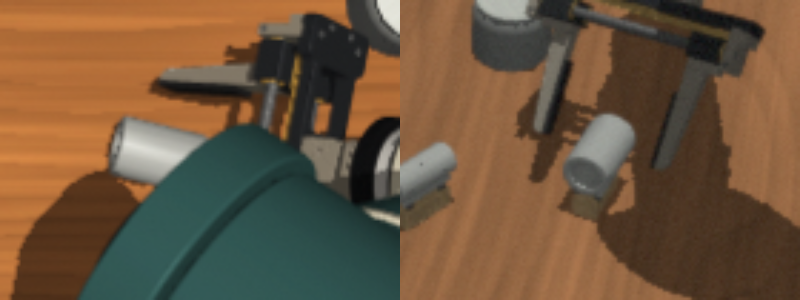

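```bash
python3 - <<'E'
from tgt import *
p,R,s=now(); c=eyes.read_camera("side")
ty=R.apply([0,1,0])
for q in (p,p+.046*ty,p-.046*ty,p-.0187*R.apply([0,0,1]),[.461,-.18,.051]): 
    u=proj(q,c)[0]; print(u,(u-[310,130])*2.857+[400,0])
M=eyes.trace(c,"wide_roller")[0]["pixels"]; print(np.argwhere(M)[:,::-1].mean(0))
E
```

```text
[376.391 191.286] [589.68  175.095]
[358.657 185.504] [539.012 158.575]
[394.589 197.219] [641.671 192.045]
[378.787 183.725] [596.525 153.491]
[379.147 183.477] [597.553 152.783]Traceback (most recent call last):
  File "<stdin>", line 6, in <module>
IndexError: list index out of range
```

```bash
python3 - <<'E'
from tgt import *
p,R,s=now(); C={n:eyes.read_camera(n) for n in("top","side")}
ty=R.apply([0,1,0]); out=[]
for n,(x,y) in (("top",(400,240)),("side",(330,140))):
    im=cv2.resize(C[n]["img"][y:y+75,x:x+100,::-1],(800,600),interpolation=cv2.INTER_CUBIC)[:,:]
    if n=="top": im=im[:,:400*2]
    for k,q in enumerate((p+.055*ty,p-.055*ty,p)):
        u=(proj(q,C[n])[0]-[x,y]+.5)*8; print(n,k,u/8+[x,y]); cv2.circle(im,tuple(int(v) for v in u),5,[(0,0,255),(0,255,0),(255,0,0)][k],2)
    out.append(cv2.resize(im,(400,300)) if 0 else im)
cv2.imwrite("pics/mk.png",np.vstack([cv2.resize(o[0:600],(800,600))[100:400] if i==0 else o[50:350] for i,o in enumerate(out)]))
E
```

```text
top 0 [422.504 261.273]
top 1 [411.017 315.541]
top 2 [416.814 288.195]
side 0 [355.806 184.221]
side 1 [398.698 198.303]
side 2 [376.922 191.154]
```

View pics/mk.png

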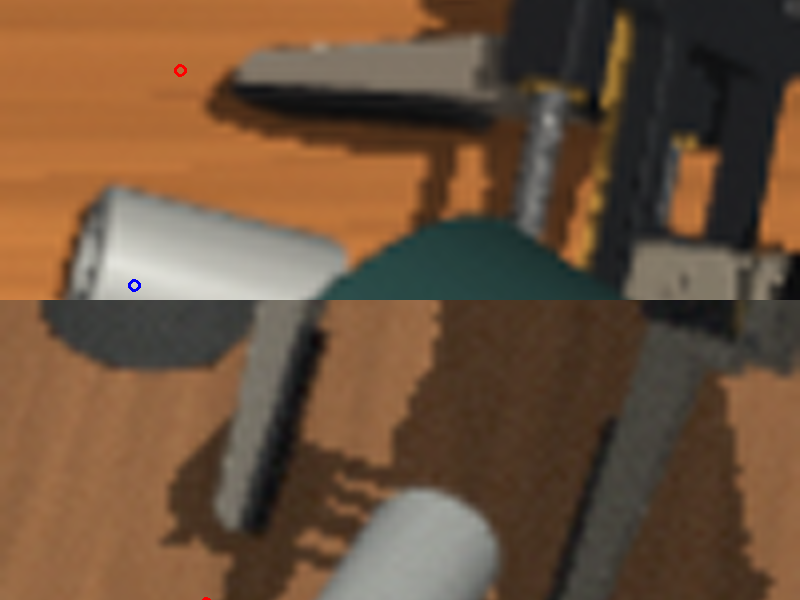

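```bash
python3 - <<'E'
from tgt import *
p,R,s=now(); T,S=[eyes.read_camera(n) for n in("top","side")]
X,e=tri((429.5,261.9),T,(359.7,174.4),S); print(X,e,"in tool cm",R.inv().apply(X-p)*100)
E
```

```text
[ 0.512 -0.19   0.061] 0.0026387444423049654 in tool cm [ 0.591  5.111 -2.451]
```

Call:
play_rows --pt "-0.6 0.2 0.5 -0.5 0 0" --pt "-0.6 0.2 1.0 -0.5 0 0" --pt "-0.6 0.2 1.0 -0.5 0 0"

```text
t: 5.27
ee_pos: [0.4658, -0.1638, 0.0256]
eef_rot: [-3.138, -0.693, 1.324]
force: [0.6, 0.4, 0.7]
opening: 0.0922
finger_force: 0.0
```

Call:
play_rows --pt "0 0 0 0 0 0" --pt "0 0 0 0 0 0" --pt "0 0 0 0 0 0" --pt "0 0 0 0 0 0" --pt "0 0 0 0 0 0" --pt "0 0 0 0 0 0" --pt "0 0 0 0 0 0" --pt "0 0 0 0 0 0" --claw 255

```text
t: 5.93
ee_pos: [0.4647, -0.1642, 0.0266]
eef_rot: [-3.137, -0.693, 1.325]
force: [-2.5, -0.1, 2.4]
opening: 0.0417
finger_force: 30.0
```

```bash
python3 - <<'E'
from tgt import *
report(); p,R,s=now(); C={n:eyes.read_camera(n) for n in("top","side")}
ty=R.apply([0,1,0]); out=[]
for n,(x,y) in (("top",(380,245)),("side",(320,140))):
    im=cv2.resize(C[n]["img"][y:y+75,x:x+100,::-1],(400,300),interpolation=cv2.INTER_CUBIC)
    for k,q in enumerate((p+.03*ty,p-.03*ty,p)):
        u=(proj(q,C[n])[0]-[x,y]+.5)*4; cv2.circle(im,tuple(int(v) for v in u),4,[(0,0,255),(0,255,0),(255,0,0)][k],1)
    out.append(im)
cv2.imwrite("pics/closed.png",np.hstack(out))
E
```

```text
t 5.93 p [ 0.465 -0.164  0.027] q [ 0.191  0.791  0.664  1.975 -1.08   1.314  1.296] F [-2.517 -0.067  2.371] op 0.0417
```

View pics/closed.png

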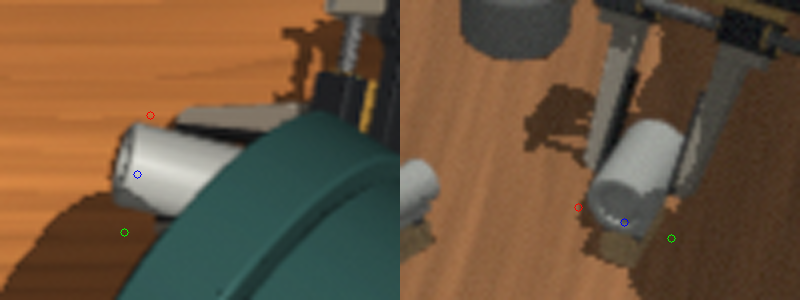

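```bash
cat >> tgt.py <<'E'
import json,os
def shell_final(az,mt):
    """R with R mt = -Z and tool z azimuth az"""
    zt=np.array([0,0,1.]); 
    A=np.c_[mt,np.cross(mt,zt)/np.linalg.norm(np.cross(mt,zt))]; A=np.c_[A,np.cross(A[:,0],A[:,1])]
    d=np.array([0,0,-1.]); a=np.array([np.cos(az),np.sin(az),0])
    B=np.c_[d,np.cross(d,a)]; B=np.c_[B,np.cross(B[:,0],B[:,1])]
    return Ro.from_matrix(B@A.T)
E
python3 - <<'E'
from tgt import *
p,R,s=now(); ph=1.33; m=np.array([np.cos(ph),np.sin(ph),0])
mt=R.inv().apply(m); ct=R.inv().apply(np.array([.461,-.18,.051])-p); print("mt",mt,"ct",ct)
json.dump(dict(mt=list(mt),ct=list(ct)),open("sh.json","w"))
print("lift",row(p+[-.02,0,.17],R))
for az in (-.6,0.1,.6):
    Rf=shell_final(az,mt); print(az,(R.inv()*Rf).as_rotvec(degrees=True),Rf.as_euler("xyz"),Rf.as_matrix()[:,2])
E
```

```text
mt [ 0.769 -0.003  0.639] ct [ 0.003  0.    -0.029]
lift [ 10.491  -2.002 -13.377   0.      0.      0.   ]
-0.6 [ -7.355 -77.821 -75.899] [3.137 0.877 2.536] [ 0.635 -0.434 -0.639]
0.1 [ -11.101  -58.934 -117.466] [ 3.137  0.877 -3.047] [ 0.765  0.077 -0.639]
0.6 [ -13.546  -39.346 -144.953] [ 3.137  0.877 -2.547] [ 0.635  0.434 -0.639]
```

Call:
play_rows --pt "2.5 -0.5 -3.2 0 0 0" --pt "5 -1 -6.5 0 0 0" --pt "7.5 -1.5 -9.8 0 0 0" --pt "10.5 -2 -13.4 0 0 0" --pt "10.5 -2 -13.4 0 0 0" --pt "10.5 -2 -13.4 0 0 0"

```text
t: 6.53
ee_pos: [0.4473, -0.1655, 0.1991]
eef_rot: [3.135, -0.691, 1.33]
force: [0.6, -0.0, -1.0]
opening: 0.0416
finger_force: 30.0
```

```bash
python3 - <<'E'
from tgt import *
report(); p,R,s=now(); h=json.load(open("sh.json")); mt,ct=np.array(h["mt"]),np.array(h["ct"])
for az in (-.4,-.2,.1):
    Rf=shell_final(az,mt); c=np.array([.44,.0,.26]); print(az,row(c-Rf.apply(ct),Rf))
E
```

```text
t 6.53 p [ 0.447 -0.166  0.199] q [ 0.088  0.479  0.81   1.955 -0.866  1.468  1.055] F [ 0.584 -0.048 -0.951] op 0.0416
-0.4 [ 14.794  -2.296   6.433  -8.078 -72.895 -88.067]
-0.2 [ 15.167  -2.268   6.743  -9.199 -67.662 -99.986]
0.1 [  15.718   -2.408    7.198  -10.841  -58.364 -117.408]
```

Call:
play_rows --pt "15 -2 7 -9 -68 -100" --pt "15 -2 7 -9 -68 -100" --pt "15 -2 7 -9 -68 -100" --pt "15 -2 7 -9 -68 -100" --pt "15 -2 7 -9 -68 -100" --pt "15 -2 7 -9 -68 -100" --pt "15 -2 7 -9 -68 -100" --pt "15 -2 7 -9 -68 -100"

```text
t: 7.2
ee_pos: [0.465, -0.0026, 0.2377]
eef_rot: [2.796, 0.042, 2.075]
force: [0.1, -0.4, -1.4]
opening: 0.0418
finger_force: 30.0
```

```bash
cat > next.py <<'E'
from tgt import *
report(); p,R,s=now(); h=json.load(open("sh.json")); mt,ct=np.array(h["mt"]),np.array(h["ct"])
print("shell c",p+R.apply(ct),"m",R.apply(mt))
for az in map(float,sys.argv[4:]):
    Rf=shell_final(az,mt); c=np.array([float(v) for v in sys.argv[1:4]]); print(az,row(c-Rf.apply(ct),Rf))
E
python3 next.py .44 0 .26 -.4 -.2 .1
```

```text
t 7.2 p [ 0.465 -0.003  0.238] q [-0.542 -0.142  0.545  2.25  -0.093  0.694  0.584] F [ 0.117 -0.372 -1.444] op 0.0418
shell c [ 0.454 -0.004  0.265] m [-0.172  0.754 -0.634]
-0.4 [ -0.51   -0.33   -0.733   0.572 -39.128 -42.242]
-0.2 [ -0.174   0.004  -0.628  -5.013 -35.96  -52.211]
0.1 [  0.444   0.374  -0.522 -13.559 -30.603 -66.894]
```

```bash
python3 next.py .5 0 .24 -.4 -.2 .1
```

```text
t 7.2 p [ 0.465 -0.003  0.238] q [-0.542 -0.142  0.545  2.25  -0.093  0.694  0.584] F [ 0.117 -0.372 -1.444] op 0.0418
shell c [ 0.454 -0.004  0.265] m [-0.172  0.754 -0.634]
-0.4 [ -3.32    3.896   3.04    0.572 -39.128 -42.242]
-0.2 [ -2.984   4.231   3.146  -5.013 -35.96  -52.211]
0.1 [ -2.366   4.601   3.251 -13.559 -30.603 -66.894]
```

Call:
play_rows --pt "-3 4.2 3.1 -5 -36 -52" --pt "-3 4.2 3.1 -5 -36 -52" --pt "-3 4.2 3.1 -5 -36 -52" --pt "-3 4.2 3.1 -5 -36 -52" --pt "-3 4.2 3.1 -5 -36 -52" --pt "-3 4.2 3.1 -5 -36 -52" --pt "-3 4.2 3.1 -5 -36 -52" --pt "-3 4.2 3.1 -5 -36 -52"

```text
t: 7.87
ee_pos: [0.5226, -0.0078, 0.2226]
eef_rot: [2.943, 0.678, 2.608]
force: [0.6, 0.2, -0.5]
opening: 0.0418
finger_force: 30.0
```

```bash
python3 next.py .5 0 .24 -.4 -.2 .1
```

```text
t 7.87 p [ 0.523 -0.008  0.223] q [-0.366 -0.078  0.109  2.426  1.138  0.342 -0.158] F [ 0.576  0.189 -0.529] op 0.0418
shell c [ 0.502 -0.002  0.243] m [-0.114  0.211 -0.971]
-0.4 [ -0.132  -0.144  -0.073   5.962 -10.824  -6.345]
-0.2 [ -0.045   0.333  -0.049  -2.133  -9.884 -14.441]
0.1 [  0.218   1.007  -0.128 -14.345  -8.34  -26.499]
```

```bash
python3 next.py .5 0.02 .22 -.6 -.8 -1
```

```text
t 7.87 p [ 0.523 -0.008  0.223] q [-0.366 -0.078  0.109  2.426  1.138  0.342 -0.158] F [ 0.576  0.189 -0.529] op 0.0418
shell c [ 0.502 -0.002  0.243] m [-0.114  0.211 -0.971]
-0.6 [  1.903   0.884   1.082  14.02  -11.691   1.796]
-0.8 [  1.966   0.424   0.937  22.041 -12.486   9.982]
-1.0 [  2.103   0.001   0.74   30.023 -13.208  18.213]
```

Call:
play_rows --pt "2 0.4 0.9 22 -12.5 10" --pt "2 0.4 0.9 22 -12.5 10" --pt "2 0.4 0.9 22 -12.5 10" --pt "2 0.4 0.9 22 -12.5 10" --pt "2 0.4 0.9 22 -12.5 10" --pt "2 0.4 0.9 22 -12.5 10" --pt "2 0.4 0.9 22 -12.5 10"

```text
t: 8.45
ee_pos: [0.517, 0.0011, 0.2036]
eef_rot: [3.138, 0.874, 2.334]
force: [-0.1, -0.6, -1.3]
opening: 0.042
finger_force: 30.0
```

```bash
python3 next.py .48 0.06 .19 -.8; python3 - <<'E'
from tgt import *
C={n:eyes.read_camera(n) for n in("top","side")}
out=[cv2.resize(C[n]["img"][y:y+120,x:x+160,::-1],(400,300),interpolation=cv2.INTER_CUBIC) for n,(x,y) in (("top",(225,195)),("side",(260,150)))]
cv2.imwrite("pics/held.png",np.hstack(out))
for n,c in C.items():
    np.savez(f"held_{n}.npz",**{k:np.array(c[k]) for k in c})
    r=eyes.trace(c,"wide_roller"); print(n,[(round(x["score"],2),x["location"],x["pixels"].sum()) for x in r])
    if r: np.save(f"hm_{n}.npy",r[0]["pixels"])
E
```

```text
t 8.45 p [0.517 0.001 0.204] q [-0.53   0.21  -0.108  2.31   1.222  0.969 -0.793] F [-0.135 -0.616 -1.274] op 0.042
shell c [0.5   0.019 0.22 ] m [-0.002  0.002 -1.   ]
-0.8 [ 5.096  1.414 -1.435 -0.134 -0.164 -0.082]
top [(0.75, [327.3, 255.3], np.int64(584))]
side []
```

View pics/held.png

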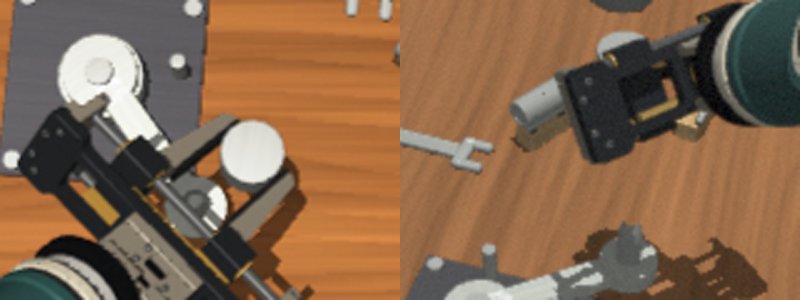

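```bash
python3 - <<'E'
from tgt import *
p,R,s=now(); h=json.load(open("sh.json")); mt,ct=np.array(h["mt"]),np.array(h["ct"])
ct[1]=0
c=dict(np.load("held_top.npz")); c["dist_coeffs"]=c["dist_coeffs"]; 
top=p+R.apply(ct)+[0,0,.03]; print("pred top",top,proj(top,c))
im=c["img"]; g=cv2.cvtColor(im,cv2.COLOR_RGB2HSV)[230:290,300:355]
m=((g[:,:,1]<40)&(g[:,:,2]>190)).astype(np.uint8); n,l,st,ce=cv2.connectedComponentsWithStats(m)
for i in range(1,n):
    if st[i,4]>60: print(st[i],ce[i]+[300,230], plane(ce[i]+[300,230],c,top[2]),plane(ce[i]+[300,230],c,top[2]-.01))
m0=np.load("hm_top.npy"); print(m0.sum())
E
```

```text
pred top [0.5   0.017 0.253] [[326.005 255.572]]
[ 14  13  25  25 469] [325.618 255.328] [0.501 0.017 0.253] [0.502 0.017 0.243]
584
```

```bash
python3 - <<'E'
from tgt import *
c=dict(np.load("held_top.npz")); im=cv2.imread("pics/top0.png")
x0,y0=284,260; g=cv2.cvtColor(im,cv2.COLOR_BGR2HSV)[y0:y0+36,x0:x0+40]
np.set_printoptions(linewidth=250)
print(g[2:34,4:38,2])
E
```

```text
[[238 237 238 ... 167 167 166]
 [239 238 237 ... 169 169 168]
 [241 238 237 ... 168 168 167]
 ...
 [183 184 184 ... 191 192 192]
 [183 183 183 ... 185 185 184]
 [184 185 185 ... 185 185 185]]
```

```bash
python3 - <<'E'
from tgt import *
c=dict(np.load("held_top.npz")); im=cv2.imread("pics/top0.png")
x0,y0=284,258; h=cv2.cvtColor(im,cv2.COLOR_BGR2HSV)[y0:y0+40,x0:x0+40]; h=h.astype(int)
sh=((h[:,:,1]<60)).astype(int)
for r in range(4,38): print(r+y0,''.join('%s'%('.' if h[r,k,1]>=60 else ('#' if h[r,k,2]<140 else ('o' if h[r,k,2]<200 else '+'))) for k in range(40)))
# shoulder fit: project circle at z=.067 for candidate, compare outline; print predicted extents
for P in ([.480,.055],[.482,.062]):
    t=np.linspace(0,6.28,60); 
    for z,r in ((.067,.024),(.112,.005),(.099,.010)):
        q=proj(np.c_[P[0]+r*np.cos(t),P[1]+r*np.sin(t),np.full(60,z)],c); print(P,z,q.min(0),q.max(0))
E
```

```text
262 #++++++++++++++o###.....................
263 #o++++++++++++++###.....................
264 ##o+++++++++++++o##.....................
265 ###++++++++++++++ooo....................
266 ####++++++++++++++++++++................
267 ####o+++++++++++++++++++++..............
268 #####o+++++++++++++++++++++.............
269 .....o++++++++++++++++++++++............
270 ......o++++++++++++++++++++++...........
271 .......o++++++++o####o++++++++..........
272 .......o+++++++o#######o++++++o.........
273 ........++++++o#oo######o++++++.........
274 .......o++++++##oo#o+o###o+++++.........
275 .......+++++++#####o++###o+++++o........
276 .......+++++++#####o+o####o++++o........
277 .......+++++++#####oo####o+++++o........
278 .......+++++++o##########o+++++o........
279 .......++++++++##########o+++++o........
280 .......++++++++o#########o+++++o........
281 .......+++++++++o######oo++++++.........
282 ........+++++++++oo#ooo+++++++o.........
283 ........++++++++++++++++++++++..........
284 .........++++++++++++++++++++o..........
285 .........o++++++++++++++++++o...........
286 ..........o++++++++++++++++o............
287 ............+++++++++++++++.............
288 .............++++++++++++#..............
289 ...............o++++++o#................
290 ........................................
291 ........................................
292 ........................................
293 ........................................
294 ........................................
295 ........................................
[0.48, 0.055] 0.067 [291.024 266.407] [316.061 291.376]
[0.48, 0.055] 0.112 [300.516 273.927] [305.952 279.345]
[0.48, 0.055] 0.099 [297.956 271.947] [308.697 282.655]
[0.482, 0.062] 0.067 [287.374 265.38 ] [312.409 290.338]
[0.482, 0.062] 0.112 [296.711 272.853] [302.146 278.268]
[0.482, 0.062] 0.099 [294.197 270.887] [304.937 281.59 ]
```

```bash
python3 - <<'E'
import json;h=json.load(open("sh.json"));h["ct"][1]=0;json.dump(h,open("sh.json","w"))
E
python3 next.py .482 .0555 .17 -.8
```

```text
t 8.65 p [ 0.517 -0.001  0.206] q [-0.528  0.205 -0.107  2.311  1.223  0.971 -0.794] F [-0.416  0.392 -1.159] op 0.0416
shell c [0.5   0.017 0.223] m [ 0.003  0.003 -1.   ]
-0.8 [ 6.667  1.318  0.229 -0.143  0.005 -0.462]
```

Call:
play_rows --pt "2 0.4 0 0 0 0" --pt "4 0.9 0.1 0 0 0" --pt "6.7 1.3 0.2 0 0 -0.4" --pt "6.7 1.3 0.2 0 0 -0.4" --pt "6.7 1.3 0.2 0 0 -0.4" --pt "6.7 1.3 0.2 0 0 -0.4"

```text
t: 9.15
ee_pos: [0.4995, 0.0386, 0.1545]
eef_rot: [3.137, 0.879, 2.333]
force: [-0.6, 0.7, -1.9]
opening: 0.0416
finger_force: 30.0
```

```bash
python3 next.py .482 .0555 .14 -.8; python3 - <<'E'
from tgt import *
p,R,s=now(); h=json.load(open("sh.json")); ct=np.array(h["ct"])
C={n:eyes.read_camera(n) for n in("top","side")}; c=C["top"]
top=p+R.apply(ct)+[0,0,.03]; print("pred top",top,proj(top,c))
g=cv2.cvtColor(c["img"],cv2.COLOR_RGB2HSV)[240:310,270:340]
m=((g[:,:,1]<40)&(g[:,:,2]>190)).astype(np.uint8); n,l,st,ce=cv2.connectedComponentsWithStats(m)
for i in range(1,n):
    if st[i,4]>200: print(st[i],ce[i]+[270,240], plane(ce[i]+[270,240],c,top[2]))
S=C["side"]
im=cv2.resize(S["img"][175:295,280:440,::-1],(800,600),interpolation=cv2.INTER_CUBIC)
for q in (top,top-[0,0,.06],[.482,.0555,.112],[.482,.0555,.067]):
    u=(proj(q,S)[0]-[280,175]+.5)*5; cv2.circle(im,tuple(int(v) for v in u),4,(0,0,255),1)
cv2.imwrite("pics/over.png",im)
E
```

```text
t 9.15 p [0.499 0.039 0.155] q [-0.606  0.333 -0.146  2.323  1.25   1.002 -0.982] F [-0.586  0.735 -1.927] op 0.0416
shell c [0.483 0.056 0.171] m [ 0.001 -0.001 -1.   ]
-0.8 [ 2.369 -0.084  1.97  -0.114  0.081 -0.094]
pred top [0.483 0.056 0.201] [[301.869 270.154]]
[  0   0  23  20 274] [280.891 248.715] [0.519 0.092 0.201]
[ 21  18  24  24 424] [302.774 269.575] [0.484 0.055 0.201]
```

View pics/over.png

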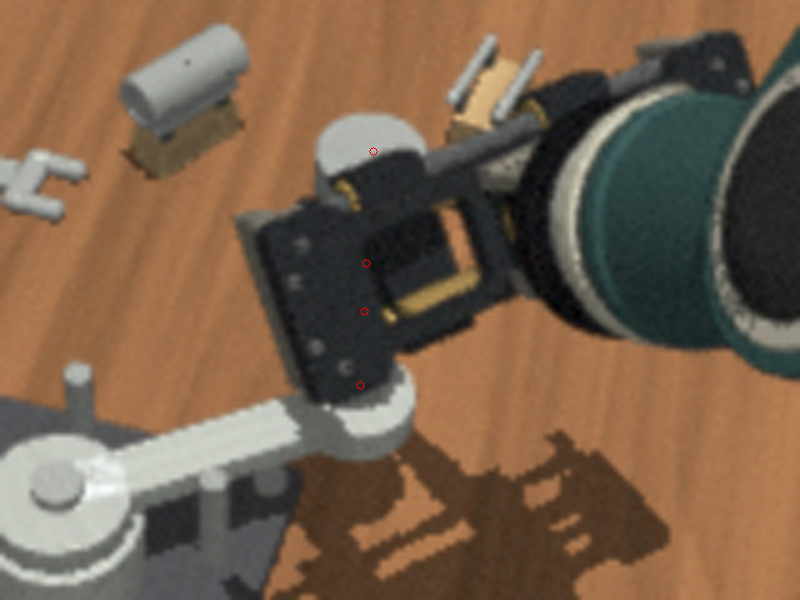

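```bash
python3 - <<'E'
from tgt import *
im=cv2.imread("pics/side0.png"); S=eyes.read_camera("side")
x0,y0=330,232; h=cv2.cvtColor(im,cv2.COLOR_BGR2HSV)[y0:y0+44,x0:x0+44].astype(int)
for r in range(44): print(r+y0,''.join('.' if h[r,k,1]>=80 else '0123456789'[min(9,h[r,k,2]*10//256)] for k in range(44)))
t=np.linspace(0,6.28,60)
for P in ([.482,.0555],[.482,.063]):
  for z,r in ((.112,.005),(.099,.010),(.067,.024),(.050,.024)):
    q=proj(np.c_[P[0]+r*np.cos(t),P[1]+r*np.sin(t),np.full(60,z)],S); print(P,z,q.min(0),q.max(0))
E
```

```text
232 ............................................
233 ............................................
234 ............................................
235 ............................................
236 ............................................
237 ............................................
238 ............................................
239 ...................3........................
240 ..................43444444..................
241 ..................33444443..................
242 .................3334444433.................
243 .................3333444433.................
244 .................3333333333.................
245 ...............653333343333.................
246 .............5666333333333466...............
247 ............666653333333334666..............
248 ...........66666533333333346766.............
249 ...........676665333333333467766............
250 ..........66766653333333334677766...........
251 ..........76776653333333335677766...........
252 ..........66767653333333335677776...........
253 ........5566776643333333335676776...........
254 .....5666666677763
[... 813 characters left out ...]
1 12333322111.................................
272 12323221111.................................
273 1222222111..................................
274 1111111111..................................
275 1111111111..................................
[0.482, 0.0555] 0.112 [349.957 234.993] [355.037 238.775]
[0.482, 0.0555] 0.099 [347.192 237.48 ] [357.252 245.03 ]
[0.482, 0.0555] 0.067 [339.786 242.714] [363.361 260.748]
[0.482, 0.0555] 0.05 [339.596 248.04 ] [362.878 266.022]
[0.482, 0.063] 0.112 [349.211 237.75 ] [354.316 241.571]
[0.482, 0.063] 0.099 [346.439 240.212] [356.549 247.84 ]
[0.482, 0.063] 0.067 [339.014 245.382] [362.705 263.597]
[0.482, 0.063] 0.05 [338.833 250.702] [362.227 268.861]
```

```bash
for z in .135 .105 .097; do python3 next.py .4825 .0575 $z -.8|tail -1;done
```

```text
-0.8 [ 2.839  0.054  2.219 -0.087  0.079 -0.168]
-0.8 [ 5.149  0.041  4.134 -0.087  0.079 -0.168]
-0.8 [ 5.765  0.038  4.644 -0.087  0.079 -0.168]
```

Call:
play_rows --pt "1.4 0.05 1.1 0 0 0" --pt "2.8 0.05 2.2 0 0 0" --pt "3.6 0.05 2.85 0 0 0" --pt "4.4 0.05 3.5 0 0 0" --pt "4.4 0.05 3.5 0 0 0"

```text
t: 9.72
ee_pos: [0.4986, 0.0402, 0.0965]
eef_rot: [3.141, 0.878, 2.336]
force: [0.7, 0.3, -1.4]
opening: 0.0416
finger_force: 30.0
```

```bash
for z in .105 .097 .092; do python3 next.py .4825 .0575 $z -.8;done
```

```text
t 9.72 p [0.499 0.04  0.097] q [-0.624  0.474 -0.132  2.337  1.356  0.97  -1.161] F [ 0.742  0.285 -1.361] op 0.0416
shell c [0.482 0.058 0.113] m [-0.001 -0.002 -1.   ]
-0.8 [ 0.553  0.05   0.558 -0.169  0.014  0.024]
t 9.72 p [0.499 0.04  0.097] q [-0.624  0.474 -0.132  2.337  1.356  0.97  -1.161] F [ 0.742  0.285 -1.361] op 0.0416
shell c [0.482 0.058 0.113] m [-0.001 -0.002 -1.   ]
-0.8 [ 1.168  0.049  1.07  -0.169  0.014  0.024]
t 9.72 p [0.499 0.04  0.097] q [-0.624  0.474 -0.132  2.337  1.356  0.97  -1.161] F [ 0.742  0.285 -1.361] op 0.0416
shell c [0.482 0.058 0.113] m [-0.001 -0.002 -1.   ]
-0.8 [ 1.553  0.049  1.389 -0.169  0.014  0.024]
```

Call:
play_rows --pt "0.3 0 0.3 0 0 0" --pt "0.6 0.05 0.6 0 0 0" --pt "0.85 0.05 0.8 0 0 0" --pt "1.0 0.05 0.95 0 0 0" --pt "1.0 0.05 0.95 0 0 0"

```text
t: 10.13
ee_pos: [0.4998, 0.0406, 0.0835]
eef_rot: [3.138, 0.878, 2.335]
force: [-0.1, -0.3, -0.8]
opening: 0.0421
finger_force: 30.0
```

```bash
for z in .096 .092; do python3 next.py .4825 .0575 $z -.8;done
```

```text
t 10.13 p [0.5   0.041 0.083] q [-0.627  0.508 -0.128  2.336  1.384  0.964 -1.202] F [-0.139 -0.264 -0.778] op 0.0421
shell c [0.483 0.058 0.1  ] m [-0.    -0.001 -1.   ]
-0.8 [ 0.282 -0.065  0.249 -0.092  0.039 -0.016]
t 10.13 p [0.5   0.041 0.083] q [-0.627  0.508 -0.128  2.336  1.384  0.964 -1.202] F [-0.139 -0.264 -0.778] op 0.0421
shell c [0.483 0.058 0.1  ] m [-0.    -0.001 -1.   ]
-0.8 [ 0.59  -0.066  0.505 -0.092  0.039 -0.016]
```

Call:
play_rows --pt "0.1 0 0.1 0 0 0" --pt "0.2 0 0.18 0 0 0" --pt "0.3 0 0.25 0 0 0" --pt "0.3 0 0.25 0 0 0"

```text
t: 10.47
ee_pos: [0.4999, 0.0407, 0.0796]
eef_rot: [3.138, 0.878, 2.336]
force: [-0.7, -0.5, -2.0]
opening: 0.0419
finger_force: 30.0
```

Call:
play_rows --pt "0.08 0 0.06 0 0 0" --pt "0.15 0 0.13 0 0 0" --pt "0.15 0 0.13 0 0 0" --pt "0.15 0 0.13 0 0 0"

```text
t: 10.8
ee_pos: [0.5005, 0.0402, 0.0795]
eef_rot: [3.137, 0.882, 2.334]
force: [-3.8, 1.3, 10.7]
opening: 0.0414
finger_force: 30.0
```

```bash
cat > arc.py <<'E'
from tgt import *
p,R,s=now(); report()
a=float(sys.argv[1]); 
for th in map(float,sys.argv[2:]):
    d=.13*np.array([np.cos(a+th)-np.cos(a),np.sin(a+th)-np.sin(a),0]); print(th,R.inv().apply(d)*100)
print("up1mm",R.inv().apply([0,0,.1]))
E
python3 arc.py -2.535 .05 .1 .15 .2 .25 .3 .35 .4
```

```text
t 10.8 p [0.5   0.04  0.079] q [-0.629  0.521 -0.126  2.336  1.395  0.966 -1.22 ] F [-3.83   1.33  10.715] op 0.0414
0.05 [-0.409 -0.088  0.497]
0.1 [-0.821 -0.143  0.997]
0.15 [-1.234 -0.166  1.499]
0.2 [-1.647 -0.156  2.   ]
0.25 [-2.059 -0.114  2.501]
0.3 [-2.469 -0.039  3.   ]
0.35 [-2.876  0.067  3.495]
0.4 [-3.279  0.206  3.986]
up1mm [-0.077  0.    -0.064]
```

Call:
play_rows --pt "-0.44 -0.09 0.46 0 0 0" --pt "-0.86 -0.14 0.96 0 0 0" --pt "-1.27 -0.17 1.46 0 0 0" --pt "-1.69 -0.16 1.96 0 0 0" --pt "-2.1 -0.11 2.46 0 0 0" --pt "-2.5 -0.04 2.96 0 0 0" --pt "-2.9 0.07 3.46 0 0 0" --pt "-2.9 0.07 3.46 0 0 0"

```text
t: 11.47
ee_pos: [0.5324, 0.0077, 0.0795]
eef_rot: [3.137, 0.881, 2.333]
force: [-5.1, 1.8, 10.5]
opening: 0.0417
finger_force: 30.0
```

```bash
python3 next.py .5 .05 .097 -.8|head -2; python3 arc.py -2.185 .05 .1 .15 .2 .25 .3 .35 .4 .45 .48 .5; python3 - <<'E'
from tgt import *
c=eyes.read_camera("top"); cv2.imwrite("pics/swing.png",cv2.resize(c["img"][190:310,230:390,::-1],(800,600),interpolation=cv2.INTER_CUBIC))
E
```

```text
t 11.47 p [0.532 0.008 0.079] q [-0.557  0.524 -0.075  2.321  1.48   0.911 -1.19 ] F [-5.102  1.8   10.483] op 0.0417
shell c [0.515 0.025 0.096] m [ 0.003 -0.003 -1.   ]
t 11.47 p [0.532 0.008 0.079] q [-0.557  0.524 -0.075  2.321  1.48   0.911 -1.19 ] F [-5.102  1.8   10.483] op 0.0417
0.05 [-0.404  0.139  0.49 ]
0.1 [-0.802  0.31   0.974]
0.15 [-1.195  0.511  1.452]
0.2 [-1.58   0.744  1.92 ]
0.25 [-1.958  1.006  2.38 ]
0.3 [-2.326  1.298  2.828]
0.35 [-2.685  1.619  3.265]
0.4 [-3.034  1.967  3.689]
0.45 [-3.37   2.342  4.099]
0.48 [-3.566  2.58   4.338]
0.5 [-3.695  2.744  4.494]
up1mm [-0.077  0.    -0.064]
```

View pics/swing.png

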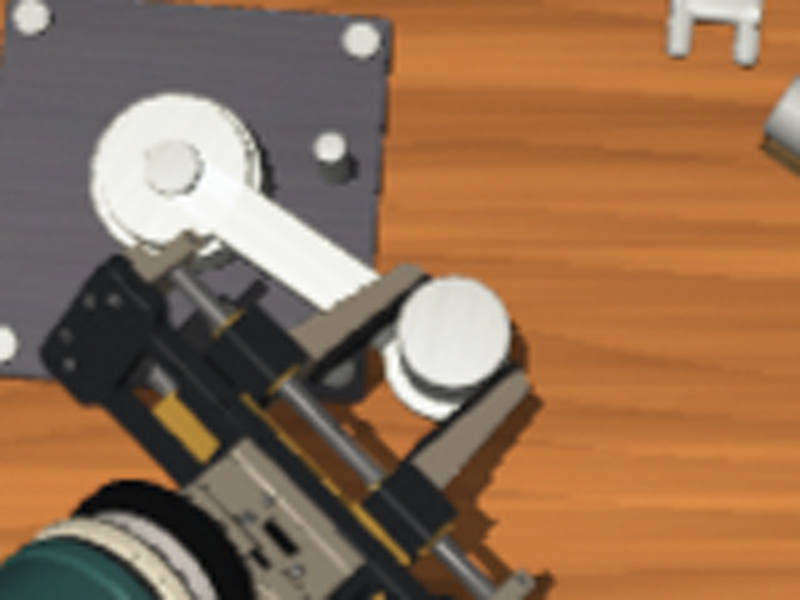

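Call:
play_rows --pt "-0.5 0.17 0.6 0 0 0" --pt "-1.0 0.4 1.2 0 0 0" --pt "-1.5 0.7 1.8 0 0 0" --pt "-1.95 1.0 2.38 0 0 0" --pt "-2.4 1.35 2.9 0 0 0" --pt "-2.8 1.75 3.4 0 0 0" --pt "-3.2 2.15 3.9 0 0 0" --pt "-3.5 2.5 4.25 0 0 0"

```text
t: 12.18
ee_pos: [0.5879, -0.0143, 0.0794]
eef_rot: [3.139, 0.881, 2.335]
force: [-15.1, 5.5, 17.3]
opening: 0.0417
finger_force: 30.0
```

Call:
play_rows --pt "0 0 0 0 0 0" --pt "0 0 0 0 0 0" --pt "0 0 0 0 0 0"

```text
t: 12.43
ee_pos: [0.5876, -0.0143, 0.0794]
eef_rot: [3.139, 0.882, 2.335]
force: [-8.6, 2.9, 12.3]
opening: 0.0419
finger_force: 30.0
```

```bash
python3 next.py .5 .05 .097 -.8|head -2; python3 arc.py -1.71 .02 .04; python3 - <<'E'
from tgt import *
c=eyes.read_camera("top"); cv2.imwrite("pics/stop.png",cv2.resize(c["img"][190:310,230:390,::-1],(800,600),interpolation=cv2.INTER_CUBIC))
E
```

```text
t 12.43 p [ 0.588 -0.014  0.079] q [-0.486  0.554 -0.026  2.237  1.532  0.856 -1.112] F [-8.613  2.913 12.31 ] op 0.0419
shell c [0.571 0.003 0.096] m [ 0.002 -0.004 -1.   ]
t 12.43 p [ 0.588 -0.014  0.079] q [-0.486  0.554 -0.026  2.237  1.532  0.856 -1.112] F [-8.613  2.913 12.31 ] op 0.0419
0.02 [-0.129  0.163  0.157]
0.04 [-0.256  0.329  0.311]
up1mm [-0.077  0.    -0.064]
```

View pics/stop.png

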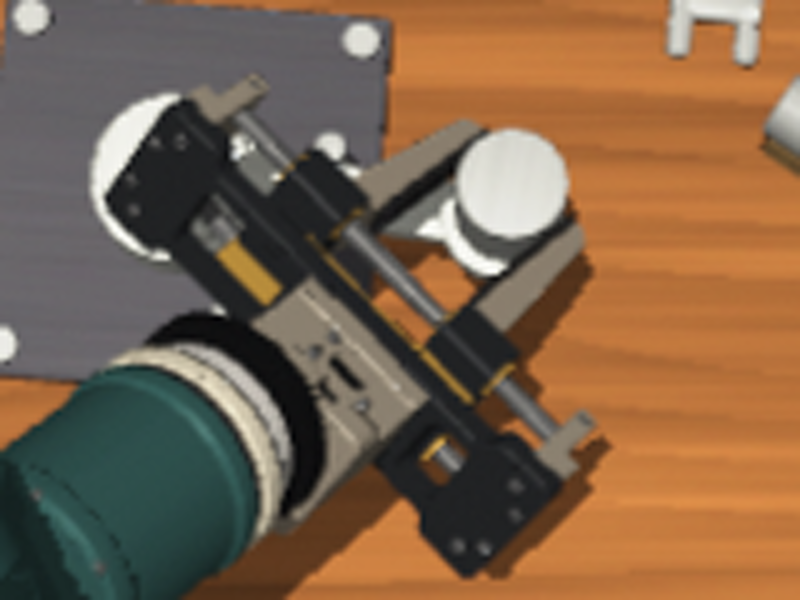

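Call:
play_rows --pt "-0.06 0.08 0.08 0 0 0" --pt "-0.13 0.16 0.16 0 0 0" --pt "-0.19 0.24 0.23 0 0 0" --pt "-0.19 0.24 0.23 0 0 0" --pt "-0.19 0.24 0.23 0 0 0"

```text
t: 12.9
ee_pos: [0.5885, -0.0146, 0.0792]
eef_rot: [-3.141, 0.881, 2.337]
force: [-24.8, 9.1, 23.9]
opening: 0.0415
finger_force: 30.0
```

Call:
play_rows --pt "0 0 0 0 0 0" --pt "0 0 0 0 0 0" --pt "0 0 0 0 0 0" --pt "0 0 0 0 0 0"

```text
t: 13.23
ee_pos: [0.5885, -0.0146, 0.0792]
eef_rot: [-3.141, 0.881, 2.337]
force: [-24.8, 9.3, 24.1]
opening: 0.0415
finger_force: 30.0
```

```bash
python3 next.py .571 .003 .097 -.8|head -2; python3 - <<'E'
from tgt import *
print(np.array(robot.sense()["dq"])); print(robot.finish_job())
E
```

```text
t 13.23 p [ 0.588 -0.015  0.079] q [-0.484  0.555 -0.026  2.233  1.529  0.855 -1.106] F [-24.75    9.298  24.119] op 0.0415
shell c [0.572 0.003 0.095] m [-0.    -0.005 -1.   ]
[ 0.     0.001  0.001 -0.001  0.     0.001 -0.002]
the job is handed in; nothing more can be done
None
```

I seated the wide shell mouth down on the post, wound the tensioner arm to its stop and handed the job in at 13.2 s with the gripper still holding it there. The hand-in gave no verdict. The contact forces and the last measured pose fit a fully seated shell, with the arm at its stop and at rest.

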